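# Make the flask carrier ready for transport

### The arm

A 6-joint arm with a two-finger parallel gripper is mounted at the origin on the work surface. World frame = base frame: x ahead of the robot, y to its left, z up, the work surface at z = 0. Lengths are in m, angles in rad, forces in N, time in s.
With the tool pointing down it reaches from about 0.275 to 0.875 m from the base axis. Payload 12.5 kg.
Tool frame: the origin (TCP) lies midway between the tips of the shut fingers; the grasp point (between the pads) lies 19 mm behind it; z points along the fingers, y is the line along which they close (so a half turn about z gives the same grasp; the last joint's range is limited). The gripper opens to 85 mm and grips with 20 to 120 N. Pads are 22 mm wide; open, the fingers measure 114 mm over their backs; the gripper's body (76 mm by 85 mm) begins 54 mm behind the grasp point. The pads swing forward as they close: fully open they stand 13 mm farther back than shut.
Start: joints at [-1.242, 0.351, 1.652, -0, 1.139, -0.085], TCP at [0.221, -0.504, 0.231] pointing down, gripper open.
Joint ranges: [-2.75, 2.75], [-0.79, 2.1], [0.01, 2.65], [-1.57, 4.71], [0.07, 3.14], [-2.87, 2.87]. Speed limits (rad/s): [2.22, 2.22, 2.79, 3.14, 3.14, 3.14].

### API

Orientations are given as a unit quaternion [x, y, z, w].
In Python, from cell import r gives the robot as it stands. Calls block until the motion is done:
- r.move_to(position, orientation): joint-space move of the TCP to a pose.
- r.move_linear(position, rot=None, vel=0.15): straight line of the TCP; rot=None keeps the orientation; vel is the mean speed in m/s.
- r.set_joints(angles): joint-space move.
- r.set_gripper(opening, squeeze=None): opening from 0.0 (shut) to 1.0 (fully open); squeeze is the grip in N (None keeps the last); returns when the fingers have stopped.
- r.sleep(seconds).
- r.inverse_kinematics(position, orientation): joint angles nearest the present ones, or None.
- r.get_obs(): the state.
- r.get_image(name): name is "scene" or "top"; returns a dict with "pixels" (480x640x3 uint8, red, green, blue), "fx", "fy", "cx", "cy" (pixels), "D" ([k1, k2, p1, p2, k3] as OpenCV has them; the pictures are not rectified), "camera_from_world" (4x4, takes a point from world to camera coordinates). Camera axes: x right, y down, z forward; pixel columns grow to the right and rows downward; lengths in m; the calibration is good to about 2 mm. A picture is of the moment at which its call begins. There is no depth.
A pose or a line that the arm cannot do raises r.PlanningError and nothing moves.
- r.hand_in(): hands the job in; it is judged then, once.
The state is a dict: "t": time; "q": joint angles; "qvel": joint speeds; "effort": joint torques, N m; "tool_pos": TCP position; "ee_rot": TCP orientation; "contact_force": force on the tool from outside, world axes, zero at the start; "torque": the same for the moment, N m; "opening": opening from 0.0 (shut) to 1.0 (fully open); "finger_force": force on a finger pad.
Only numpy, scipy, OpenCV 4.12 (cv2) and the standard library are available. Lean on these libraries where they do the work, as an engineer would, in place of code of your own. Each camera call takes 0.05 s, during which the arm holds its last target. There are 200 camera calls.

### The job

Make the flask carrier ready for transport: put a stopper fully into every flask standing in it, then lay the hold-down bar flat across the two end brackets over the stoppers and fasten it with a push rivet at each end, collar down on the bar and its centre pin pushed in flush. Do not tip the flasks or lift them out, and leave the other things on the bench where they are.

Things in the scene. Friction and masses are not known exactly. Their poses are not given: they have to be found in the camera images.
- carrier: white plastic flask carrier, fixed: an open box 76 x 223 x 45 mm (x, y, z), floor 5 mm thick, with three square 68 mm compartments in a row along y (centres at y = -71, 0, +71 mm). At each y end an aluminium bracket stands up, with a flat outward ledge whose upper face is 136 mm above the origin. Origin: centre of the underside, z up
- hole_left (a point): centre of the 17 mm through hole in the ledge at the carrier's +y end (y = +138 mm), on the ledge's upper face; axes as the carrier's. The ledge is 56 x 40 mm (x, y), 10 mm thick, open space below. Low flared cheeks (about 9 mm high) on its two x sides leave the 44 mm wide bar about 2 mm of play on each side
- hole_right (a point): the same at the carrier's -y end (y = -138 mm)
- flask_a: glass flask (loose, 150 g) standing upright in a compartment of the carrier; None if absent: any compartment may be empty. Bulb 63 mm wide, total height 104 mm, straight neck 38 mm outside and 31 mm bore, 42 mm deep. Origin: centre of its underside, z up the neck
- flask_a_mouth (a point): centre of this flask's mouth, on the rim, z up. Axes as the flask's
- flask_b: glass flask (loose, 150 g) standing upright in a compartment of the carrier; None if absent: any compartment may be empty. Bulb 63 mm wide, total height 104 mm, straight neck 38 mm outside and 31 mm bore, 42 mm deep. Origin: centre of its underside, z up the neck
- flask_b_mouth (a point): centre of this flask's mouth, on the rim, z up. Axes as the flask's
- flask_c: glass flask (loose, 150 g) standing upright in a compartment of the carrier; None if absent: any compartment may be empty. Bulb 63 mm wide, total height 104 mm, straight neck 38 mm outside and 31 mm bore, 42 mm deep. Origin: centre of its underside, z up the neck
- flask_c_mouth (a point): centre of this flask's mouth, on the rim, z up. Axes as the flask's
- rack: grey bench rack, fixed, 180 x 135 x 45 mm (x, y, z), with 40 mm deep holes: three (33 mm) in a row along x at y = +32 mm hold the stoppers, two (19 mm) at x = -40 and +40, y = -38 mm hold the push rivets. Origin: centre of the underside, z up
- stopper_1: white plastic stopper (35 g), upright in a rack hole at the start; all three are alike, any fits any flask. Round head 38 mm in diameter and 24 mm tall, below it a tapered plug 34 mm long, 29 mm wide under the head and 23 mm at the tip. Origin: centre of the head's underside (which comes to rest on the flask's rim), z up through the head
- stopper_2: white plastic stopper (35 g), upright in a rack hole at the start; all three are alike, any fits any flask. Round head 38 mm in diameter and 24 mm tall, below it a tapered plug 34 mm long, 29 mm wide under the head and 23 mm at the tip. Origin: centre of the head's underside (which comes to rest on the flask's rim), z up through the head
- stopper_3: white plastic stopper (35 g), upright in a rack hole at the start; all three are alike, any fits any flask. Round head 38 mm in diameter and 24 mm tall, below it a tapered plug 34 mm long, 29 mm wide under the head and 23 mm at the tip. Origin: centre of the head's underside (which comes to rest on the flask's rim), z up through the head
- bar: aluminium hold-down bar (250 g), at first flat on the bench: 44 x 312 x 8 mm (x, y, z), a 17 mm through hole at y = +138 and -138 mm; on its middle a black grip rib, 16 mm wide (x), 80 mm long (y), from 8 to 38 mm above the underside. The same either way round. Origin: centre of the underside, z up to the rib. On both ledges it passes 3 mm above seated stoppers
- rivet_1: large black nylon push rivet (45 g), upright in a rack hole at first; both alike, either fits either end. Collar 30 mm in diameter, 12 mm tall; below it a 14 mm split shank 36 mm long, its last 16 mm tapering to 7 mm; above it the grey 13 mm wide centre pin. Origin: centre of the collar's underside (comes to rest on the bar's top, the shank through bar and ledge), z up
- rivet_1_pin (a joint): how far this rivet's centre pin is pushed in, m: 0 to 0.002 at first (12 to 14 mm proud of the collar), 0.014 when flush with the collar's top. Steady friction of about 8 N, no spring, stays where left. As it goes in, two legs of the shank spread by 5 mm each and lock below the ledge; a rivet spread too soon no longer goes through a hole
- rivet_2: large black nylon push rivet (45 g), upright in a rack hole at first; both alike, either fits either end. Collar 30 mm in diameter, 12 mm tall; below it a 14 mm split shank 36 mm long, its last 16 mm tapering to 7 mm; above it the grey 13 mm wide centre pin. Origin: centre of the collar's underside (comes to rest on the bar's top, the shank through bar and ledge), z up
- rivet_2_pin (a joint): how far this rivet's centre pin is pushed in, m: 0 to 0.002 at first (12 to 14 mm proud of the collar), 0.014 when flush with the collar's top. Steady friction of about 8 N, no spring, stays where left. As it goes in, two legs of the shank spread by 5 mm each and lock below the ledge; a rivet spread too soon no longer goes through a hole
- wash_bottle: wash bottle, 68 mm diameter, 180 mm tall with its spout; a bystander, leave it alone. Origin: centre of its underside
- cork_ring: cork flask ring lying flat, 110 mm outside, 30 mm high; a bystander, leave it alone. Origin: centre of its underside
- beaker: empty glass beaker, 70 mm wide, 90 mm tall; a bystander, leave it alone. Origin: centre of its underside

How it is judged:
On the way, in this order (a step that is already met when the one before it is completed fails the run):
1. every flask in the carrier has a stopper fully in its neck (((horizontal distance between stopper_1 and flask_a_mouth below 0.005 m and z of stopper_1 in the frame of flask_a_mouth between -0.003 and 0.003 m and angle between the z axis of stopper_1 and the z axis of flask_a_mouth, either way round below 0.1 rad) or (horizontal distance between stopper_2 and flask_a_mouth below 0.005 m and z of stopper_2 in the frame of flask_a_mouth between -0.003 and 0.003 m and angle between the z axis of stopper_2 and the z axis of flask_a_mouth, either way round below 0.1 rad) or (horizontal distance between stopper_3 and flask_a_mouth below 0.005 m and z of stopper_3 in the frame of flask_a_mouth between -0.003 and 0.003 m and angle between the z axis of stopper_3 and the z axis of flask_a_mouth, either way round below 0.1 rad)) and ((horizontal distance between stopper_1 and flask_b_mouth below 0.005 m and z of stopper_1 in the frame of flask_b_mouth between -0.003 and 0.003 m and angle between the z axis of stopper_1 and the z axis of flask_b_mouth, either way round below 0.1 rad) or (horizontal distance between stopper_2 and flask_b_mouth below 0.005 m and z of stopper_2 in the frame of flask_b_mouth between -0.003 and 0.003 m and angle between the z axis of stopper_2 and the z axis of flask_b_mouth, either way round below 0.1 rad) or (horizontal distance between stopper_3 and flask_b_mouth below 0.005 m and z of stopper_3 in the frame of flask_b_mouth between -0.003 and 0.003 m and angle between the z axis of stopper_3 and the z axis of flask_b_mouth, either way round below 0.1 rad)) and ((horizontal distance between stopper_1 and flask_c_mouth below 0.005 m and z of stopper_1 in the frame of flask_c_mouth between -0.003 and 0.003 m and angle between the z axis of stopper_1 and the z axis of flask_c_mouth, either way round below 0.1 rad) or (horizontal distance between stopper_2 and flask_c_mouth below 0.005 m and z of stopper_2 in the frame of flask_c_mouth between -0.003 and 0.003 m and angle between the z axis of stopper_2 and the z axis of flask_c_mouth, either way round below 0.1 rad) or (horizontal distance between stopper_3 and flask_c_mouth below 0.005 m and z of stopper_3 in the frame of flask_c_mouth between -0.003 and 0.003 m and angle between the z axis of stopper_3 and the z axis of flask_c_mouth, either way round below 0.1 rad))), for 0.2 s.
2. the hold-down bar lies flat on both ledges and has been let go (z of bar in the frame of carrier between 0.133 and 0.139 m and x of bar in the frame of carrier between -0.006 and 0.006 m and y of bar in the frame of carrier between -0.012 and 0.012 m and angle between the y axis of bar and the y axis of carrier, either way round below 0.05 rad and angle between bar's own z axis and vertical below 0.03 rad and contact force between the fingers and bar below 0.1 N), for 0.2 s.
At the end, for the whole second after the job is handed in: Each flask present: stopper upright, head within 3 mm of the rim. Bar flat on both ledges (3 mm), centred within 6 mm across, 12 mm along, 0.05 rad. Each hole: a rivet within 4 mm of the axis, collar on the bar (2.5 mm), pin pushed in at least 12 of 14 mm. All at rest (all of step 1 and z of bar in the frame of carrier between 0.133 and 0.139 m and x of bar in the frame of carrier between -0.006 and 0.006 m and y of bar in the frame of carrier between -0.012 and 0.012 m and angle between the y axis of bar and the y axis of carrier, either way round below 0.05 rad and angle between bar's own z axis and vertical below 0.03 rad and ((horizontal distance between rivet_1 and hole_left below 0.004 m and z of rivet_1 in the frame of hole_left between 0.005 and 0.0105 m and angle between rivet_1's own z axis and vertical below 0.1 rad and value of joint rivet_1_pin above 0.012 m) or (horizontal distance between rivet_2 and hole_left below 0.004 m and z of rivet_2 in the frame of hole_left between 0.005 and 0.0105 m and angle between rivet_2's own z axis and vertical below 0.1 rad and value of joint rivet_2_pin above 0.012 m)) and ((horizontal distance between rivet_1 and hole_right below 0.004 m and z of rivet_1 in the frame of hole_right between 0.005 and 0.0105 m and angle between rivet_1's own z axis and vertical below 0.1 rad and value of joint rivet_1_pin above 0.012 m) or (horizontal distance between rivet_2 and hole_right below 0.004 m and z of rivet_2 in the frame of hole_right between 0.005 and 0.0105 m and angle between rivet_2's own z axis and vertical below 0.1 rad and value of joint rivet_2_pin above 0.012 m)) and linear speed of each of bar, rivet_1, rivet_2, stopper_1, stopper_2, stopper_3 below 0.03 m/s); the robot touches nothing.
It fails at once if a bystander (wash bottle, cork ring, beaker) is pushed aside by more than 3 cm or tipped over (distance of any of wash_bottle, cork_ring, beaker from where it was at the start of the episode above 0.03 m or angle between any of wash_bottle, cork_ring, beaker's own z axis and vertical above 0.5 rad).
It fails at once if a flask is tipped over or lifted out of its compartment (angle between any of flask_a, flask_b, flask_c's own z axis and vertical above 0.4 rad or z of any of flask_a, flask_b, flask_c in the frame of carrier above 0.04 m).
Of flask_a, flask_b, flask_c only 2 to 3 are there at a start; the rules pass over those that are not, and their reading is None.
At some moment in a run one of bar may be knocked a few centimetres aside while the robot is not near it.
It also fails if it takes over 210 s, if anything falls off the work surface, if the arm or the gripper's body presses on something with over 40 N, if the wrist force passes 120 N, or if a joint passes its speed limit or range.

## Working session

There is one attempt and no reset: what is moved stays moved. The work goes in short steps, each a Python script; the robot and the scene stay as the last script left them, time stands still between calls to the robot, and variables do not carry over. Pictures are saved under pics/ and viewed, at most 14 in all, crops included, and the job is handed in when it is done.

```bash
ls; mkdir -p pics
python3 - <<'E'
from cell import r
import cv2
for n in ("scene","top"):
    im=r.get_image(n); cv2.imwrite(f"pics/{n}0.png",im["pixels"][:,:,::-1])
    print(n,im["fx"],im["fy"],im["cx"],im["cy"],im["D"],im["camera_from_world"])
o=r.get_obs(); print(o)
E
```

```text
cell.py
pics
scene 556.5139670601313 556.5139670601313 321.55765394642236 234.93323006198202 [0.00297875 0.         0.         0.         0.        ] [[-0.87559594  0.48297338 -0.00827371  0.53012544]
 [ 0.36427279  0.6489578  -0.66795142 -0.1503067 ]
 [-0.31723347 -0.58786944 -0.74415889  1.35149095]
 [ 0.          0.          0.          1.        ]]
top 560.2477359227747 560.2477359227747 314.98640165365936 234.66499304055446 [-0.17123694  0.          0.          0.          0.        ] [[-0.00654677 -0.99981228  0.01823564 -0.01037225]
 [-0.98633242  0.00345396 -0.16473136  0.60417506]
 [ 0.16463745 -0.01906486 -0.98616988  1.38886388]
 [ 0.          0.          0.          1.        ]]
{'t': 0.1, 'q': array([-1.24159730e+00,  3.51148773e-01,  1.65230899e+00,  6.18865521e-08,
        1.13910394e+00, -8.46200571e-02]), 'qvel': array([-8.13011057e-05, -2.44163674e-04, -1.38083349e-03,  3.76540351e-04,
        3.54916569e-04,  8.60658818e-04]), 'effort': array([ 1.46661532e-03, -5.06830108e+01, -2.91872692e+01, -6.35123774e-05,
        2.61283021e-03, -1.58073863e-06]), 'tool_pos': array([ 0.22108449, -0.50330978,  0.23085008]), 'ee_rot': array([ 9.78670368e-01,  2.05436308e-01, -5.90765747e-05, -4.80907728e-04]), 'contact_force': array([ 0.26264554,  0.34157145, -0.56977958]), 'torque': array([-0.10665558, -0.03995818, -0.0305912 ]), 'finger_force': 0.0, 'opening': 1.0020246414977798}
```

View pics/scene0.png

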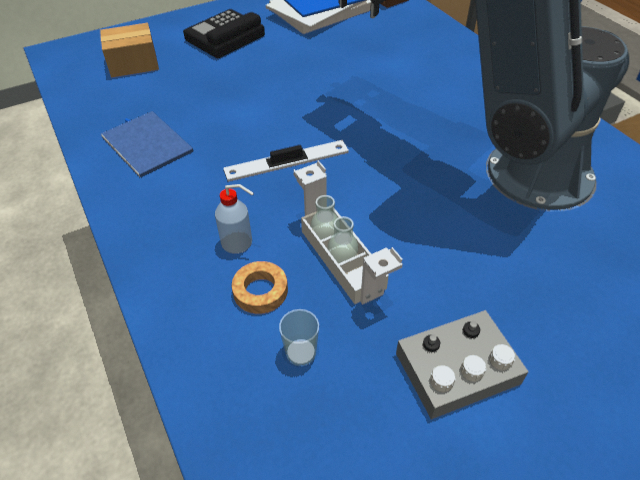

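View pics/top0.png

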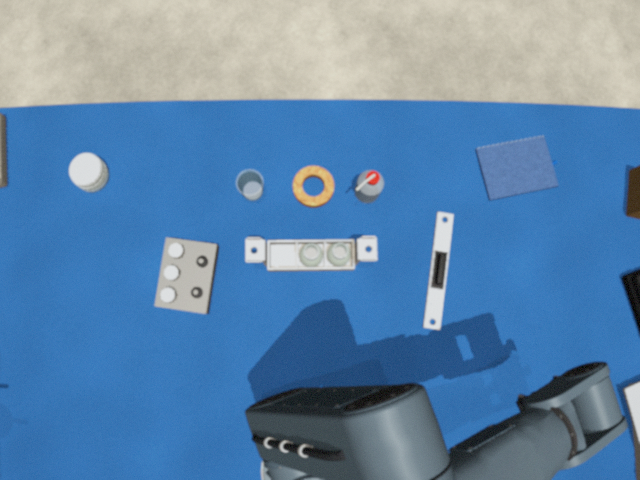

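The scene view shows the carrier with two flasks (scene ~(325,215) and (343,240)); the compartment by the near bracket is empty. The bar lies at ~(287,160) and the rack at ~(460,365). In the top view the carrier is at ~(311,253), flasks (311,254) and (339,253), rack (186,275), bar (438,270). Next I enlarge crops.

```bash
cat > h.py <<'E'
import numpy as np, cv2, os
from cell import r
def grab(n):
    im=r.get_image(n); K=np.array([[im["fx"],0,im["cx"]],[0,im["fy"],im["cy"]],[0,0,1]])
    T=np.array(im["camera_from_world"]); return dict(p=im["pixels"],K=K,D=np.array(im["D"]),R=T[:3,:3],t=T[:3,3])
def ray(im,uv):
    x=cv2.undistortPoints(np.array([[uv]],float),im["K"],im["D"])[0,0]
    d=im["R"].T@np.array([x[0],x[1],1]); return -im["R"].T@im["t"],d/np.linalg.norm(d)
def onz(im,uv,z):
    c,d=ray(im,uv); return c+d*(z-c[2])/d[2]
def tri(a,ua,b,ub):
    ca,da=ray(a,ua); cb,db=ray(b,ub)
    s=np.linalg.lstsq(np.c_[da,-db],cb-ca,rcond=None)[0]
    p,q=ca+da*s[0],cb+db*s[1]; return (p+q)/2,np.linalg.norm(p-q)
def proj(im,P):
    return cv2.projectPoints(np.atleast_2d(np.array(P,float)),cv2.Rodrigues(im["R"])[0],im["t"],im["K"],im["D"])[0][:,0]
def crop(im,box,s,fn):
    x,y,w,h=box; c=cv2.resize(im["p"][y:y+h,x:x+w],None,fx=s,fy=s,interpolation=cv2.INTER_CUBIC)
    cv2.imwrite(fn,c[:,:,::-1])
def blobs(im,mask,amin=15,amax=1e5):
    n,_,st,ce=cv2.connectedComponentsWithStats(mask.astype(np.uint8))
    return [(ce[i].round(2),st[i].tolist()) for i in range(1,n) if amin<=st[i,4]<=amax]
E
python3 - <<'E'
from h import *
t=grab("top"); s=grab("scene")
a=crop(t,(150,225,240,95),3.3,"pics/a.png"); 
crop(s,(215,130,160,180),3.3,"pics/b.png"); crop(s,(385,300,150,120),5,"pics/c.png")
for n,im in(("t",t),("s",s)):
    hsv=cv2.cvtColor(im["p"],cv2.COLOR_RGB2HSV)
    roi=np.zeros((480,640),bool)
    if n=="t": roi[205:335,150:460]=1
    else: roi[130:420,215:530]=1
    print(n,"white");[print(b) for b in blobs(im,(hsv[...,2]>195)&(hsv[...,1]<40)&roi)]
    print(n,"black");[print(b) for b in blobs(im,(hsv[...,2]<70)&roi)]
E
```

```text
t white
(array([438.6, 271.2]), [424, 212, 30, 117, 1265])
(array([367.09, 248.17]), [358, 236, 19, 25, 391])
(array([254.41, 250.09]), [245, 239, 20, 23, 397])
(array([298.16, 255.65]), [267, 239, 88, 31, 1376])
(array([174.72, 249.57]), [168, 242, 15, 15, 172])
(array([339.52, 253.32]), [332, 245, 16, 18, 155])
(array([312.39, 261.26]), [306, 259, 13, 5, 23])
(array([170.09, 272.22]), [163, 265, 15, 15, 172])
(array([166.54, 294.52]), [160, 288, 14, 14, 169])
t black
(array([438.33, 267.42]), [434, 253, 11, 33, 206])
s white
(array([324.64, 149.56]), [304, 140, 44, 20, 426])
(array([493.63, 159.74]), [491, 157, 7, 6, 19])
(array([246.6 , 167.99]), [224, 158, 45, 21, 477])
(array([310.03, 173.49]), [294, 163, 32, 21, 320])
(array([240.02, 187.41]), [226, 184, 27, 10, 49])
(array([337.37, 213.74]), [334, 210, 8, 8, 19])
(array([343.9 , 264.44]), [303, 219, 62, 71, 494])
(array([326.62, 224.56]), [321, 222, 11, 6, 39])
(array([379.38, 259.28]), [353, 232, 49, 44, 560])
(array([343.49, 246.03]), [337, 244, 13, 5, 37])
(array([396.56, 253.19]), [392, 248, 10, 11, 16])
(array([299.61, 342.04]), [293, 341, 15, 3, 23])
(array([503.26, 353.39]), [493, 344, 22, 20, 334])
(array([474.37, 364.43]), [464, 355, 22, 20, 348])
(array([443.39, 374.9 ]), [433, 365, 23, 21, 361])
s black
(array([513.52, 153.87]), [488, 130, 42, 68, 1700])
(array([285.98, 155.72]), [267, 146, 40, 21, 507])
(array([507.36, 190.69]), [489, 161, 41, 46, 245])
(array([470.62, 330.68]), [463, 322, 17, 16, 184])
(array([430.7 , 344.38]), [423, 336, 17, 16, 184])
(array([445.05, 387.9 ]), [397, 342, 129, 77, 1061])
```

View pics/a.png

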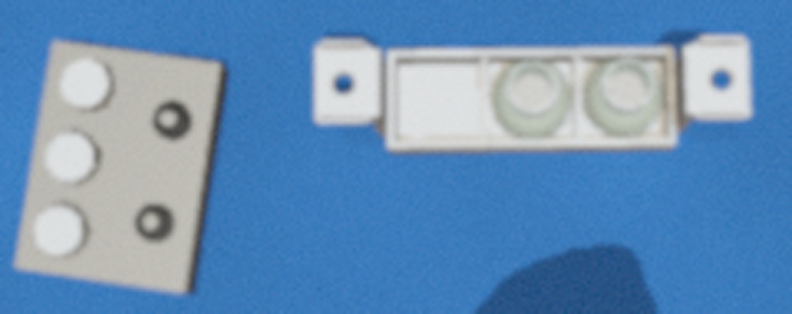

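View pics/b.png

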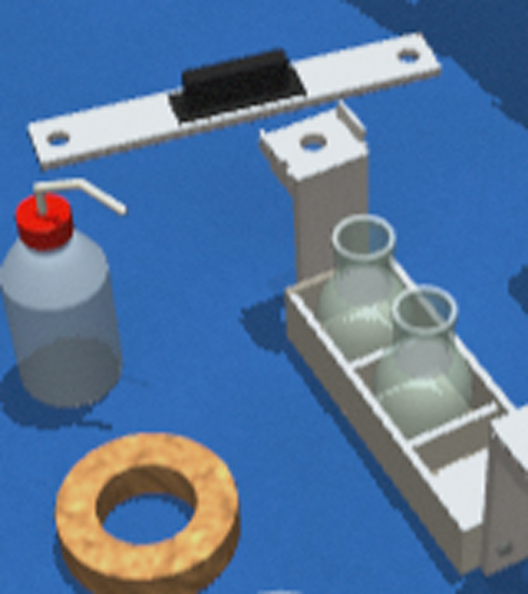

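View pics/c.png

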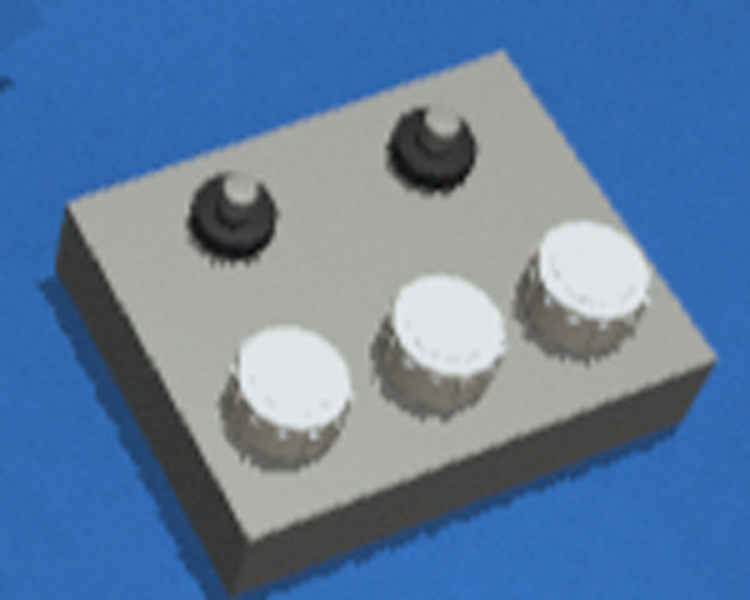

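Crop a: ledge holes at top ~(253.9,250.2) and (368.5,248.9), stoppers and rivets upright in the rack. Crop b: flask rims at scene ~(325.3,202.1) and (343.5,223.9). Crop c: three stopper heads and two rivets with their pins out.

```bash
cat >> h.py <<'E'
def wc(im,uv,rad,fn):   # centroid of weighted pixels round uv
    u,v=map(int,np.round(uv)); g=cv2.cvtColor(im["p"],cv2.COLOR_RGB2HSV).astype(float)
    yy,xx=np.mgrid[v-rad:v+rad+1,u-rad:u+rad+1]; w=fn(g[v-rad:v+rad+1,u-rad:u+rad+1])
    return np.array([(w*xx).sum(),(w*yy).sum()])/w.sum()
sat=lambda a:np.clip(a[...,1]-70,0,None)
drk=lambda a:(a[...,2]<120)*1.
E
python3 - <<'E'
from h import *
np.set_printoptions(precision=4,suppress=True)
t=grab("top"); s=grab("scene")
print("ledge holes")
for u in((253.9,250.2),(368.5,248.9)):
    c=wc(t,u,4,sat); P=onz(t,c,.131); print(c,P,proj(s,P))
print("tri far", tri(t,wc(t,(368.5,248.9),4,sat),s,(309.8,173)), "near", tri(t,wc(t,(253.9,250.2),4,sat),s,(383.2,262.5)))
print("stoppers")
for a,b in(((174.72,249.57),(503.3,353.4)),((170.09,272.2),(474.4,364.4)),((166.54,294.5),(443.4,374.9))):
    print(onz(t,a,.069),onz(s,b,.069),tri(t,a,s,b))
print("rivets")
for a,b in(((202.4,261.3),(470.6,330.7)),((196.9,292.6),(430.7,344.4))):
    c=wc(t,a,7,drk); print(c,onz(t,c,.052),onz(s,b,.052))
print("bar holes")
for a,b in(((445.5,217),(408/3.3+215,54.5/3.3+130)),((432.5,322),(58.5/3.3+215,138/3.3+130))):
    c=wc(t,a,4,sat); print(c,onz(t,c,.004),onz(s,b,.004))
print("rims scene");
for u in((325.3,202.1),(343.5,223.9)): P=onz(s,u,.109); print(P,proj(t,P))
crop(t,(285,230,80,50),10,"pics/d.png")
E
```

```text
ledge holes
[253.5957 249.7708] [0.5542 0.1365 0.131 ] [[382.7337 264.293 ]]
[368.1274 248.7295] [ 0.5557 -0.1403  0.131 ] [[309.4488 174.2868]]
tri far (array([ 0.5551, -0.1398,  0.1347]), np.float64(0.00016065033294083276)) near (array([0.5535, 0.1362, 0.1354]), np.float64(0.0002213166917469184))
stoppers
[0.5638 0.3435 0.069 ] [0.4507 0.3597 0.069 ] (array([0.5278, 0.3567, 0.1535]), np.float64(0.08154367831825167))
[0.5061 0.3536 0.069 ] [0.5068 0.3523 0.069 ] (array([0.5066, 0.3529, 0.0696]), np.float64(0.0014416275735895066))
[0.4498 0.3611 0.069 ] [0.5638 0.3426 0.069 ] (array([ 0.4906,  0.3464, -0.0052]), np.float64(0.097754904565152))
rivets
[202.5735 261.2206] [0.536  0.2743 0.052 ] [0.4607 0.2905 0.052 ]
[197.0339 292.2712] [0.4567 0.2868 0.052 ] [0.5396 0.2786 0.052 ]
bar holes
[444.4332 219.3194] [ 0.6526 -0.3644  0.004 ] [ 0.3773 -0.3234  0.004 ]
[432.1049 321.4793] [ 0.3797 -0.3204  0.004 ] [ 0.6506 -0.3667  0.004 ]
rims scene
[ 0.5562 -0.0717  0.109 ] [[339.2818 249.9095]]
[ 0.5546 -0.0009  0.109 ] [[310.4702 250.6663]]
```

View pics/d.png

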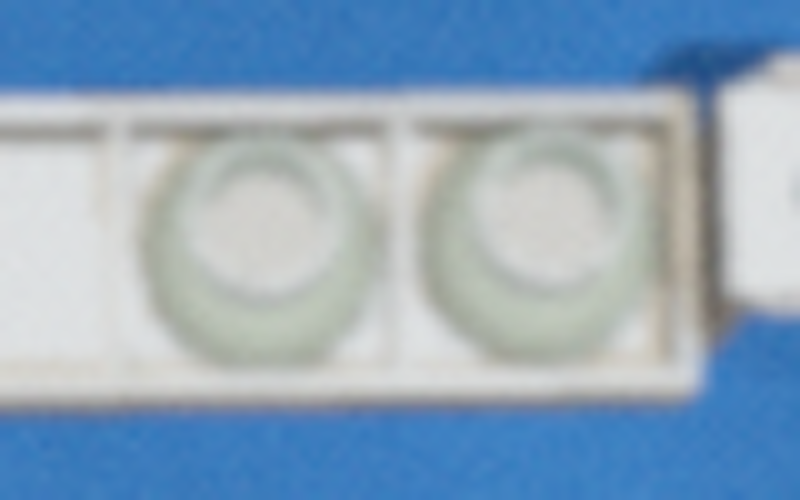

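```bash
cat >> h.py <<'E'
from scipy.spatial.transform import Rotation as Ro
np.set_printoptions(precision=4,suppress=True)
ST=np.array([[.5638,.3430],[.5064,.3530],[.4502,.3606]]); RV=np.array([[.5362,.2760],[.4570,.2880]])
FL=np.array([[.5553,-.0722],[.5543,-.0012]]); HL=np.array([.5540,.1364]); HR=np.array([.5554,-.1401]); CA=(HL+HR)/2; CY=.005; RY=-.152
def down(yaw,pos):   # closing line along world y at yaw 0; half turn giving the smaller last joint
    c=[]
    for k in(0,np.pi,-np.pi):
        q=(Ro.from_euler("z",yaw+k)*Ro.from_euler("x",np.pi)).as_quat(); j=r.inverse_kinematics(pos,q)
        if j is not None: c.append((abs(j[5]),list(q)))
    return min(c)[1]
def go(xy,z,yaw): p=[*xy,z]; r.move_to(p,down(yaw,p))
def lin(xy,z,vel=.1): r.move_linear([*xy,z],vel=vel)
def here(): return r.get_obs()["tool_pos"]
def fz(): return r.get_obs()["contact_force"][2]
def press(xy,z,zend,lim,step=.0015,vel=.03):   # lower until the force rises by lim or zend is reached
    f0=fz()
    while z>zend+1e-6:
        z=max(z-step,zend); lin(xy,z,vel); f=fz()-f0
        if abs(f)>lim: break
    print("press end z",round(z,4),"df",round(f,2),"tool",here()); return z
E
cat > stop.py <<'E'
import sys; from h import *
i,k=int(sys.argv[1]),int(sys.argv[2])
r.set_gripper(.7); go(ST[i],.2,RY); lin(ST[i],.047,.12); r.set_gripper(0,40); o=r.get_obs(); print("grip",o["opening"],o["finger_force"],here())
lin(ST[i],.25,.15); print("held",r.get_obs()["opening"])
go(FL[k],.25,np.pi/2); lin(FL[k],.165,.12); z=press(FL[k],.165,.1105,8,.005,.05)
o=r.get_obs(); print(o["t"],o["contact_force"],o["torque"])
E
python3 stop.py 0 0
```

```text
grip 0.42875887941200264 39.845513105392456 [0.5641 0.3432 0.0478]
held 0.4272401422960632
press end z 0.1105 df 8.85 tool [ 0.5565 -0.0725  0.1115]
12.275 [ 1.3337 -0.9188  8.2423] [-0.1166 -0.1869 -0.0238]
```

```bash
cat > rel.py <<'E'
import sys; from h import *
k=int(sys.argv[1])
r.set_gripper(.7); lin(FL[k],.25,.15); print(here())
E
python3 rel.py 0 && python3 stop.py 1 1 && python3 rel.py 1
python3 - <<'E'
from h import *
r.set_joints([-1.242, 0.351, 1.652, 0, 1.139, -0.085])
t=grab("top"); s=grab("scene")
a=cv2.resize(s["p"][120:300,210:410],None,fx=3,fy=3,interpolation=2); b=cv2.resize(t["p"][200:330,230:480],None,fx=3,fy=3,interpolation=2)[:, :]
cv2.imwrite("pics/e.png",a[:,:,::-1]); cv2.imwrite("pics/f.png",b[:,:,::-1])
for k in(0,1):
  for im in(t,s):
    u=proj(im,[*FL[k],.133])[0]; c=wc(im,u,9,lambda a:(a[...,2]>205)*(a[...,1]<25)*1.); print(u,c,onz(im,c,.133))
print(r.get_obs()["t"])
E
```

```text
[ 0.5549 -0.0721  0.2491]
grip 0.42888285920622293 39.70008194446564 [0.5067 0.3532 0.0478]
held 0.42926150636358207
press end z 0.1105 df 6.99 tool [ 0.5549 -0.0013  0.111 ]
23.7083 [-0.5929 -1.3787  5.8874] [-0.0424  0.0106 -0.0073]
[ 0.5539 -0.0012  0.2491]
[340.1162 248.8902] [340.6201 248.1844] [ 0.557  -0.0734  0.133 ]
[325.5052 193.2894] [324.8494 193.4759] [ 0.5567 -0.0724  0.133 ]
[310.6777 249.4222] [311.0899 249.1573] [ 0.5549 -0.0022  0.133 ]
[343.8222 215.301 ] [343.3184 215.4972] [ 0.5554 -0.0012  0.133 ]
27.4
```

View pics/e.png

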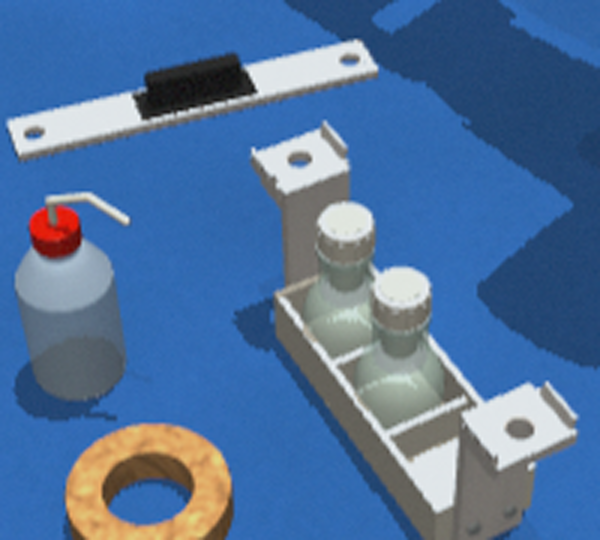

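View pics/f.png

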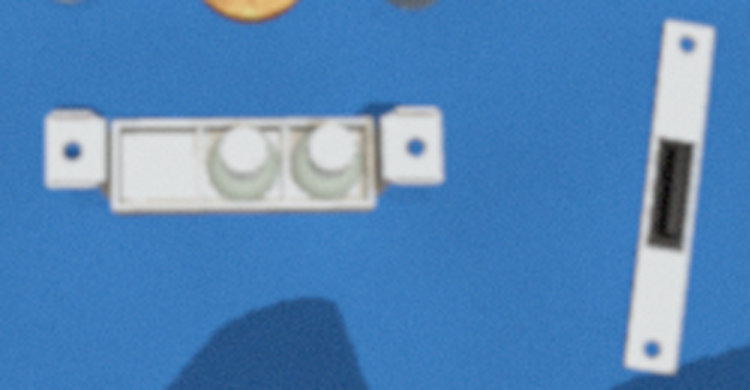

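Both stoppers sit on the rims (scene heads ~(325,193) and (343,215)). The bar has been knocked aside: its holes are now at top ~(459,215) and (447,316). I remeasure it and pick it up.

Run:
```python
from h import *
t=grab("top"); s=grab("scene")
A=onz(t,wc(t,(459,214.7),4,sat),.004)
B=onz(t,wc(t,(447.3,316.3),4,sat),.004)
As=onz(s,(210+33.5/3,120+132.5/3),.004);Bs=onz(s,(210+349.5/3,120+59.5/3),.004)
print(A,As,B,Bs,np.linalg.norm(A-B))
A=(A+As)/2;B=(B+Bs)/2
assert abs(np.linalg.norm(A-B)-.276)<.004
C=(A+B)[:2]/2; d=A-B; yaw=np.arctan2(d[1],d[0])   # bar long axis; closing line = yaw+90deg, tool yaw 0 closes along y
print(C,yaw)
r.set_gripper(.6); go(C,.2,yaw); lin(C,.013,.12); r.set_gripper(0,80); o=r.get_obs(); print(o["opening"],o["finger_force"],here())
lin(C,.30,.12); print(r.get_obs()["opening"],here(),r.get_obs()["contact_force"])
go(CA,.30,np.pi/2+CY); print(here(),r.get_obs()["opening"],r.get_obs()["t"])
lin(CA,.19,.1)
t=grab("top"); s=grab("scene")
crop(s,(260,120,170,180),3.3,"pics/g.png")
for dy in(.138,-.138):
    u=proj(t,[*(CA+[0,dy]),.18])[0]; c=wc(t,u,4,sat); print(u,c,onz(t,c,.180))
```

```text
[ 0.6661 -0.404   0.004 ] [ 0.6645 -0.4071  0.004 ] [ 0.3934 -0.3599  0.004 ] [ 0.391  -0.3622  0.004 ] 0.276296621115413
[ 0.5288 -0.3833] -0.1612819145238531
0.17161517292229433 80.16039848327637 [ 0.529  -0.3834  0.0135]
0.17666061500567984 [ 0.5287 -0.3832  0.2995] [ 0.2802  0.0654 -1.6926]
[ 0.5549 -0.0026  0.3   ] 0.1722144692417202 35.1
[251.849  246.6501] [nan nan] [nan nan nan]
[370.2997 246.1995] [369. 247.] [ 0.5528 -0.1368  0.18  ]h.py:26: RuntimeWarning: invalid value encountered in divide
  return np.array([(w*xx).sum(),(w*yy).sum()])/w.sum()
```

View pics/g.png

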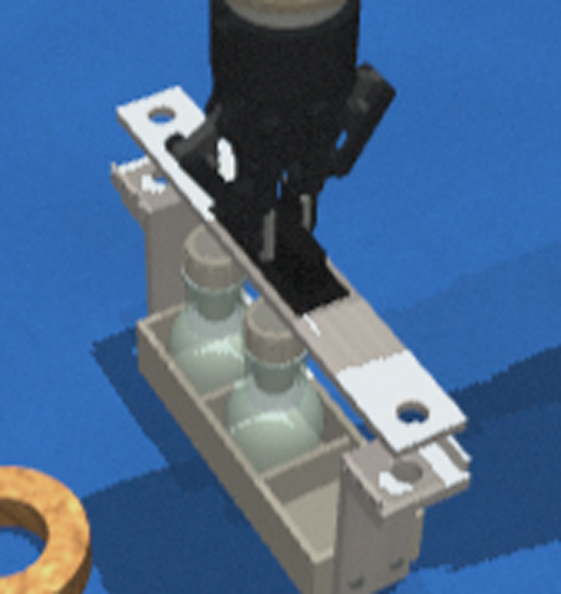

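The bar hangs level over the carrier, with its holes at scene ~(308.8,154.5) and (385.2,244.5). I check the offset before lowering it.

Run:
```python
from h import *
s=grab("scene"); z=here()[2]-.0135; print(z,here())
M=[]
for u,H in(((260+413/3.3,120+411/3.3),HL),((260+161/3.3,120+114/3.3),HR)):
    c=wc(s,u,6,lambda a:np.clip(150-a[...,2],0,None)*0+((a[...,1]>90)*1.))
    for x in(u,c): P=onz(s,x,z+.006); print(x,P,P[:2]-H)
for u,H in(((383.2,262.5),HL),((309.8,173.),HR)): print(onz(s,u,.134),H)
```

```text
0.17701468449367583 [ 0.5549 -0.0019  0.1905]
(385.1515151515151, 244.54545454545456) [0.5529 0.1352 0.183 ] [-0.0011 -0.0012]
[384.25 245.75] [0.5558 0.1367 0.183 ] [0.0018 0.0003]
(308.7878787878788, 154.54545454545456) [ 0.5551 -0.1414  0.183 ] [-0.0003 -0.0013]
[307.7857 154.5714] [ 0.5569 -0.1423  0.183 ] [ 0.0015 -0.0022]
[0.5527 0.1354 0.134 ] [0.554  0.1364]
[ 0.5547 -0.1404  0.134 ] [ 0.5554 -0.1401]
```

Run:
```python
from h import *
p=CA+[0,.0005]
lin(p,.165,.06); z=press(p,.165,.1485,6,.002,.04); o=r.get_obs(); print(o["contact_force"],o["torque"])
r.set_gripper(.5); lin(p,.30,.12); print(r.get_obs()["t"])
r.set_joints([-1.242, 0.351, 1.652, 0, 1.139, -0.085])
t=grab("top"); s=grab("scene"); crop(s,(260,120,170,180),3.3,"pics/i.png"); 
for H in(HL,HR):
    u=proj(t,[*H,.136])[0]; c=wc(t,u,4,sat); print("top",c,onz(t,c,.136),H)
```

```text
press end z 0.1485 df 11.93 tool [ 0.555  -0.0014  0.1495]
[-3.314  -0.5562 10.4817] [0.0207 0.6892 0.0011]
41.1083
top [253.3958 249.4343] [0.5543 0.1365 0.136 ] [0.554  0.1364]
top [368.2725 248.3461] [ 0.5559 -0.1401  0.136 ] [ 0.5554 -0.1401]
```

View pics/i.png

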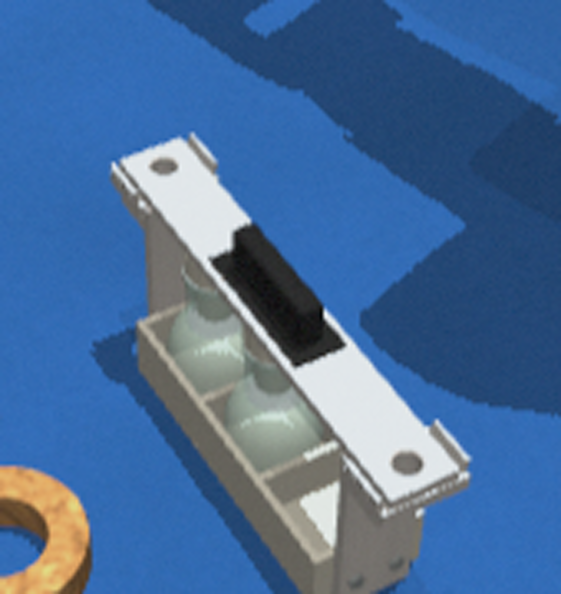

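```bash
cat > riv.py <<'E'
import sys; from h import *
i=int(sys.argv[1]); H=[np.array([.5536,.1361]),np.array([.5553,-.1402])][int(sys.argv[2])]
r.set_gripper(.6); go(RV[i],.2,RY); lin(RV[i],.046,.12); r.set_gripper(0,40); o=r.get_obs(); print("grip",o["opening"],o["finger_force"],here())
lin(RV[i],.25,.15); print("held",r.get_obs()["opening"])
go(H,.26,CY); lin(H,.20,.12); z=press(H,.20,.1445,8,.003,.04)
o=r.get_obs(); print(o["t"],o["contact_force"],o["torque"],o["opening"])
if z<.148:
    r.set_gripper(.6); lin(H,.25,.15)
E
python3 riv.py 0 0
```

```text
grip 0.3263272307376454 39.088672399520874 [0.5365 0.2761 0.0468]
held 0.32534017437355234
press end z 0.1445 df 12.89 tool [0.5536 0.1361 0.1457]
55.8917 [-5.3887 -1.7864 12.2173] [-0.1981  0.9416  0.006 ] 0.32631012888020944
```

```bash
cat > pin.py <<'E'
import sys; from h import *
H=[np.array([.5536,.1361]),np.array([.5553,-.1402])][int(sys.argv[1])]
r.set_gripper(0); go(H,.25,CY); lin(H,.174,.1); f0=fz(); z=.174
while z>.1525:
    z-=.001; lin(H,z,.03); f=fz()-f0; print(round(z,4),round(f,1),round(here()[2],4),end=" | ")
    if f>28: break
lin(H,.25,.12); print(r.get_obs()["t"])
E
python3 pin.py 0; python3 riv.py 1 1 && python3 pin.py 1
```

```text
0.173 -1.8 0.1733 | 0.172 -2.0 0.172 | 0.171 -1.7 0.1709 | 0.17 -1.7 0.1699 | 0.169 2.4 0.1693 | 0.168 2.9 0.1684 | 0.167 3.8 0.1674 | 0.166 5.2 0.1665 | 0.165 4.2 0.1655 | 0.164 4.7 0.1645 | 0.163 5.1 0.1635 | 0.162 4.5 0.1625 | 0.161 4.4 0.1614 | 0.16 4.9 0.1605 | 0.159 4.7 0.1595 | 0.158 4.3 0.1585 | 0.157 4.6 0.1574 | 0.156 4.5 0.1565 | 0.155 9.4 0.156 | 0.154 19.4 0.156 | 0.153 30.4 0.1559 | 64.9917
grip 0.3310457598580935 38.97820472717285 [0.4573 0.2881 0.0468]
held 0.32574910992236816
press end z 0.1445 df 13.06 tool [ 0.5553 -0.1402  0.1457]
76.8667 [-5.0843  0.8556 12.7193] [0.312  0.8457 0.0153] 0.3240680554656934
0.173 -0.1 0.1733 | 0.172 0.0 0.172 | 0.171 0.5 0.171 | 0.17 -0.7 0.1699 | 0.169 1.9 0.1692 | 0.168 5.3 0.1684 | 0.167 6.5 0.1675 | 0.166 6.0 0.1665 | 0.165 6.7 0.1655 | 0.164 6.3 0.1645 | 0.163 6.6 0.1635 | 0.162 6.6 0.1625 | 0.161 6.0 0.1615 | 0.16 5.5 0.1605 | 0.159 6.5 0.1595 | 0.158 6.0 0.1585 | 0.157 5.2 0.1575 | 0.156 6.3 0.1565 | 0.155 11.3 0.156 | 0.154 20.6 0.156 | 0.153 30.5 0.1559 | 85.9667
```

Both pins stopped hard at z = 0.156, flush with the collar tops. One last look before handing in.

Run:
```python
from h import *
r.set_joints([-1.242, 0.351, 1.652, 0, 1.139, -0.085])
crop(grab("scene"),(210,120,220,180),3.3,"pics/j.png"); print(r.get_obs()["t"])
```

```text
87.8167
```

View pics/j.png

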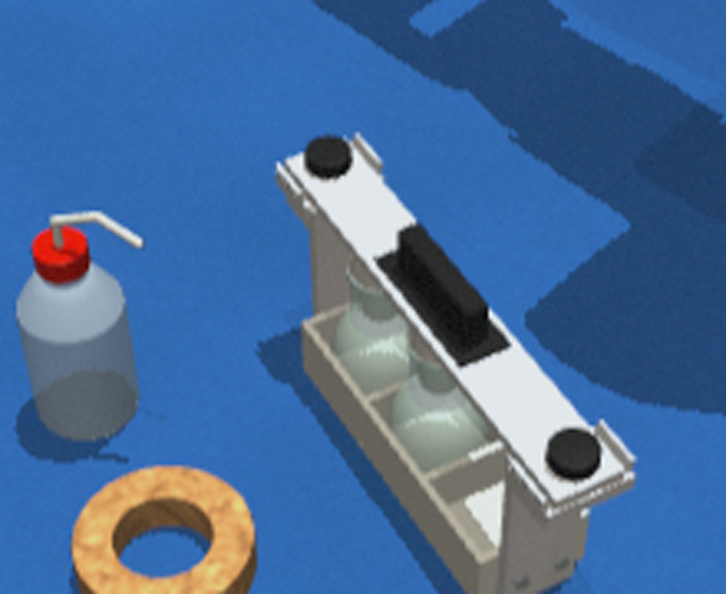

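Both collars sit flat on the bar (crop (328,157) and (573,453)) with the pins flush; the bar is level between the cheeks.

```bash
python3 -c "
from cell import r
print(r.hand_in())"
```

```text
the job is handed in; nothing more can be done
None
```

I stoppered both flasks in the carrier, laid the hold-down bar across the two ledges, fastened it with a flush rivet at each end, and handed the job in at about 88 s; the hand-in returned no verdict.

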